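# Wedge the wobbly hot-plate stirrer steady

## Robot

A 6-joint arm with a two-finger parallel gripper is mounted at the origin on the work surface. World frame = base frame: x ahead of the robot, y to its left, z up, the work surface at z = 0. Lengths are in mm, angles in rad, forces in N, time in s.
With the tool pointing down it reaches from about 375 to 900 mm from the base axis. Payload 3.1 kg.
Tool frame: the origin (TCP) lies between the finger pads; the fingertips stand 25 mm ahead of it and the grasp point (between the pads) lies 6 mm ahead of it; z points along the fingers, x is the direction in which the jaws open and shut, and the axes are right-handed (so a half turn about z gives the same grasp; the last joint's range is limited). The gripper opens to 85 mm and grips with 20 to 120 N. Pads are 22 mm wide; open, the fingers measure 114 mm over their backs; the gripper's body (76 mm by 85 mm) begins 54 mm behind the grasp point. The pads swing forward as they close: fully open they stand 13 mm farther back than shut.
Start: joints at [0.973, 0.527, 1.433, -0, 1.181, -0.178], TCP at [254.694, 570.726, 256.31] pointing down, gripper open.
Joint ranges: [-3.08, 3.08], [-0.75, 2.2], [0.22, 2.44], [-1.43, 4.57], [0, 2.65], [-2.85, 2.85]. Speed limits (rad/s): [2.79, 2.79, 3.14, 3.14, 3.14, 3.14].

## Interface

Orientations are given as a unit quaternion [w, x, y, z].
In Python, from workcell import robot gives the robot as it stands. The module is installed in compiled form; this text tells all that it offers.
- The arm moves only by the tool send_rows, never from a script. Its argument "moves" is a list of rows, each an object with "hand": the opening, from 0 (shut) to 1 (fully open); "travel": the shift along the tool's x, y, z in cm, a list of three; "rot": the turn, a rotation vector about the tool's x, y, z in rad, a list of three. In form: [{"hand": hand, "travel": [dx, dy, dz], "rot": [ax, ay, az]}, ...]. A call has exactly 10 rows; each row is the pose to reach, as a shift and turn from the pose commanded when the call began, along the tool's axes at that moment; what a row does not reach only later rows make up. A row lasts 1/8 s, in which the tool goes at most 62.5 mm and 10.7 degrees, less where a joint would pass 70% of its speed; a pose out of reach is approached as far as the arm can. A call with a gripper value outside its range is refused whole. The fingers move at their own pace and stop on an object; "squeeze" is the grip in N (left out, the last holds). Time passes only in rows, so rows that repeat a pose let the fingers close, or fill a call up. It gives the time, the measured TCP pose, the force and the opening at its end, in the units of the state.
- robot.get_state(): the state, without advancing time (a new reading comes with each control period).
- robot.capture(name): name is "side" or "top"; returns a dict with "frame" (420x560x3 uint8, blue, green, red), "vfov" (degrees; the focal length in pixels is half the picture's height over the tangent of half this angle, whatever the lens; pixels are square), "cx", "cy" (the principal point, pixels), "k1" (the pictures are not rectified: a ray, as slopes to the right and down, at radius r is drawn at 1 + k1 r^2 times it, then the intrinsics apply), "R" (3x3) and "t" (3): a world point X has camera coordinates R X + t. Camera axes: x right, y down, z forward; pixel columns grow to the right and rows downward; lengths in mm; the calibration is good to about 2 mm. A picture is of the moment at which its call begins. There is no depth.
- robot.close_job(): hands the job in, once; it reports no verdict.
The state is a dict: "time_s": time; "q": joint angles; "dq": joint speeds; "joint_torque": joint torques, N m; "ee_pos": TCP position; "orientation": TCP orientation; "contact_force": force on the tool from outside, world axes, zero at the start; "ft_torque": the same for the moment, N m; "finger_gap": finger opening in mm.
Only numpy, scipy, OpenCV 4.12 (cv2) and the standard library are available. Lean on these libraries where they do the work, as an engineer would, in place of code of your own. Each camera call takes 0.05 s, during which the arm holds its last target.

## Task

The hot-plate stirrer on the lab bench wobbles because the foot under its blue-dotted corner is too short. Press down on the blue dot to feel it rock, then push the yellow wedge, thin end first, under that foot just until the stirrer no longer rocks, without jacking it up, and finish while still holding the blue dot pressed down firmly (about 12 N) with the fingertips so that it stays level and firm on the wedge. Use the fingers only to push and press: lift nothing, do not shove the stirrer about, and leave the beakers and the jar where they stand.

Things in the scene. Friction and masses are not known exactly. Their poses are not given: they have to be found in the camera images.
- stirrer: white hot-plate stirrer, loose, about 3 kg. Housing 220 x 220 mm, from 20 to 90 mm above the bench, feet at (+-85, +-85) mm; grey plate 130 x 130 mm centred at (30, 30), 6 mm above the top. Front (-x, to the robot): grey panel, black knob at y = 65 sticking out 12 mm. Origin: centre of footprint at bench height, z up. Three sound feet hold it level. Slides only at pushes over some 15 N
- press_spot (a point): centre of the blue dot (22 mm across) on the stirrer's top, straight above the short foot: at (-85, -85, 90) mm in the stirrer's frame. 2.5 to 4 N down on it tips the stirrer about the diagonal of the two neighbouring feet till the short foot meets the bench: the dot sinks by the foot's gap. Let go, it tips back level
- foot_mount (a point): where the short foot enters the housing's underside, (-85, -85, 20) mm in the stirrer's frame. The foot, a black rubber dome 28 mm across, lowest on its axis, hangs 4 to 10 mm above the bench while the stirrer stands level; the gap differs each time and must be felt
- wedge: loose yellow wedge, 120 g, 120 mm long (x), 64 wide (y); origin: centre of underside. Thin end, 2 mm, at x = +60; ramp rises 1 in 6 towards -x over 100 mm; then a heel 20 mm long, 22 high, upright rear face at x = -60 to push on. Starts with thin end 32 to 60 mm short of the foot's axis, up to 15 mm aside, 0.2 rad turned. Slides at 1 N, under the foot 3 to 6 N more, and stays put
- beaker_a: clear glass beaker, 62 mm across, 85 mm high, near the work; origin: centre of its underside
- beaker_b: greenish glass beaker, 58 mm across, 75 mm high, near the work; origin: centre of its underside
- jar: closed amber jar, 60 mm across, 90 mm high, near the work; origin: centre of its underside
Not all that is in view belongs to the job. Several things have the shape of the wedge; the one meant has the colours described above.

How it is judged:
By the outcome, as a careful person would: the job done as asked, in the order asked, and still so for the second after the job is handed in, while the arm keeps its last pose, push and grip.
It also fails if it takes over 72 s, if anything falls off the work surface, if the arm or the gripper's body presses on something with over 40 N, if the wrist force passes 120 N, or if a joint passes its speed limit or range.

## Working session

There is one attempt and no reset: what is moved stays moved. The work goes in short steps, Python scripts to look and compute and a tool call to move; the robot and the scene stay as the last step left them, time stands still between calls to the robot, and variables do not carry over. Pictures are saved under pics/ and viewed, and the job is handed in when it is done.

Besides the shell and the picture viewer there is one more tool, called after ">>>" as a command line: name --argument value ..., lists and objects as JSON in quotes. send_rows: Moves the arm, as the interface text tells. Its arguments: {"type":"object","properties":{"moves":{"type":"array","items":{"type":"object","properties":{"hand":{"type":"number"},"travel":{"type":"array","items":{"type":"number"}},"rot":{"type":"array","items":{"type":"number"}}}}},"squeeze":{"type":"number"}},"required":["moves"]}

```bash
mkdir -p pics
python3 - <<'E'
from workcell import robot
import cv2,pickle
s=robot.get_state()
for k,v in s.items(): print(k,v)
for n in("side","top"):
    c=robot.capture(n); cv2.imwrite(f"pics/{n}0.png",c["frame"]); pickle.dump(c,open(f"{n}0.pkl","wb"))
    print(n,{k:v for k,v in c.items() if k!="frame"})
E
```

```text
time_s 0.0
q [ 9.72459838e-01  5.28457081e-01  1.43390678e+00 -1.59634457e-06
  1.18139553e+00 -1.78524813e-01]
dq [ 3.77849264e-04  2.92405242e-04  7.25125604e-05 -9.40546895e-07
  1.97718899e-05 -4.04006860e-05]
joint_torque [-2.48795759e-04 -4.42357743e+01 -1.78024811e+01 -2.02948113e-04
  8.57543957e-03  2.91234215e-06]
ee_pos [254.35057152 570.17686411 255.33771903]
orientation [ 4.19535599e-04  8.38923799e-01  5.44247816e-01 -9.98836051e-04]
contact_force [-0.29861647 -0.7257122  -0.12247914]
ft_torque [ 0.02504215 -0.00540663  0.01176724]
finger_gap 85.37759738296545
side {'vfov': 50.69261011234986, 'cx': 283.01722981306415, 'cy': 207.31570146422516, 'k1': 0.024028487178795715, 'R': array([[-0.98904087, -0.14672365,  0.01644151],
       [-0.11417359,  0.68947658, -0.71525271],
       [ 0.09360845, -0.70929135, -0.69867248]]), 't': array([571.97640263, 120.23414203, 944.74457591])}
top {'vfov': 49.61230594815198, 'cx': 281.69823064616565, 'cy': 209.25178478004253, 'k1': -0.12983427894391789, 'R': array([[ 4.04201974e-03, -9.99462585e-01, -3.25300213e-02],
       [-9.94463922e-01, -6.01813993e-04, -1.05076852e-01],
       [ 1.05000805e-01,  3.27746553e-02, -9.93931916e-01]]), 't': array([  30.0314468 ,  571.29256387, 1152.34453373])}
```

View pics/side0.png

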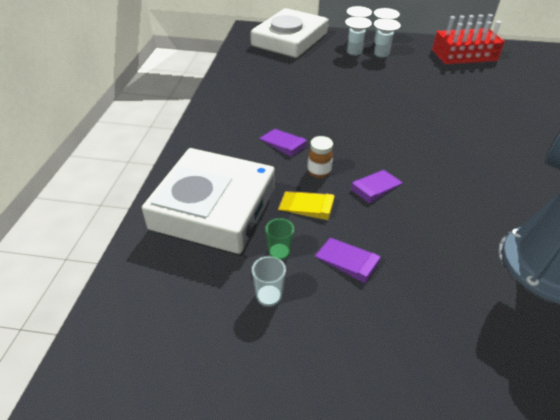

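View pics/top0.png

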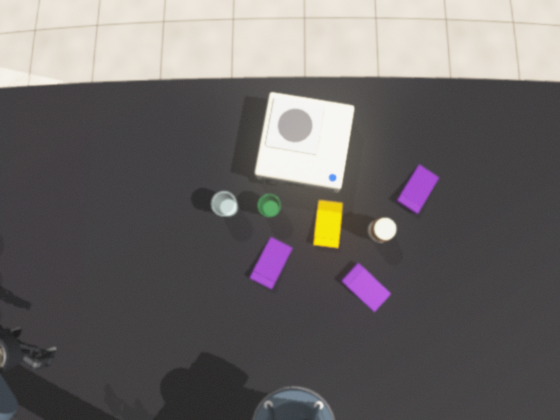

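The side view shows the stirrer at about (210,195), with the blue dot at (262,170). The wedge is at about (307,205), with the jar at (320,155) and the beakers at (280,240) and (268,282). In the top view the dot is at (333,177), the wedge at (328,224), the jar at (382,230) and the beakers at (269,205) and (225,204). Next I'll measure these.

```bash
cat > h.py <<'E'
import numpy as np, cv2, pickle
def K(c):
    h=c["frame"].shape[0]; f=h/2/np.tan(np.radians(c["vfov"])/2)
    return np.array([[f,0,c["cx"]],[0,f,c["cy"]],[0,0,1.]])
def rays(c,p):
    u=cv2.undistortPoints(np.array(p,float).reshape(-1,1,2),K(c),np.array([c["k1"],0,0,0.]) ,R=None,P=None).reshape(-1,2)
    d=np.c_[u,np.ones(len(u))]@c["R"]; return -c["R"].T@c["t"], d/np.linalg.norm(d,axis=1)[:,None]
def plane(c,p,z):
    o,d=rays(c,p); return o+d*((z-o[2])/d[:,2])[:,None]
def tri(c1,p1,c2,p2):
    A=np.zeros((3,3));b=np.zeros(3);l=[]
    for c,p in((c1,p1),(c2,p2)):
        o,d=rays(c,[p]);d=d[0];M=np.eye(3)-np.outer(d,d);A+=M;b+=M@o;l.append((o,d,M))
    X=np.linalg.solve(A,b); return X,[np.linalg.norm(M@(X-o)) for o,d,M in l]
def proj(c,X):
    r=cv2.Rodrigues(c["R"])[0]
    return cv2.projectPoints(np.array(X,float).reshape(-1,1,3),r,c["t"],K(c),np.array([c["k1"],0,0,0.]))[0].reshape(-1,2)
def mask(im,lo,hi):
    return cv2.inRange(cv2.cvtColor(im,cv2.COLOR_BGR2HSV),lo,hi)
def blobs(m,a=20):
    n,l,s,c=cv2.connectedComponentsWithStats(m)
    return [(s[i,4],c[i].round(2),s[i,:4]) for i in range(1,n) if s[i,4]>=a]
E
python3 - <<'E'
from h import *
S,T=[pickle.load(open(f"{n}0.pkl","rb")) for n in("side","top")]
for n,c in(("S",S),("T",T)):
    im=c["frame"]
    print(n,"blue",blobs(mask(im,(100,150,120),(122,255,255)),8))
    for nm,lo,hi in(("yellow",(20,150,60),(35,255,255)),):
        m=mask(im,lo,hi); print(n,nm,blobs(m))
        ct=max(cv2.findContours(m,cv2.RETR_EXTERNAL,cv2.CHAIN_APPROX_NONE)[0],key=cv2.contourArea)
        print(cv2.approxPolyDP(ct,3,True).reshape(-1,2).tolist(), cv2.minAreaRect(ct))
    x0,y0,w,h=((140,130,260,180) if n=="S" else (190,85,220,200))
    cr=cv2.resize(im[y0:y0+h,x0:x0+w],None,fx=3,fy=3,interpolation=cv2.INTER_CUBIC); cv2.imwrite(f"pics/crop{n}.png",cr)
E
```

```text
S blue [(np.int32(18), array([260.83, 169.94]), array([258, 169,   7,   3], dtype=int32))]
S yellow [(np.int32(1166), array([307.36, 203.8 ]), array([278, 191,  56,  29], dtype=int32))]
[[284, 193], [279, 210], [327, 219], [333, 195]] ((305.9615478515625, 202.19232177734375), (52.55912780761719, 25.8873291015625), 11.309932708740234)
T blue [(np.int32(15), array([332.33, 177.27]), array([330, 176,   5,   4], dtype=int32))]
T yellow [(np.int32(1210), array([327.69, 223.8 ]), array([313, 200,  30,  48], dtype=int32))]
[[319, 200], [313, 244], [338, 247], [342, 203]] ((327.768310546875, 223.5853729248047), (26.61400032043457, 46.270816802978516), 6.34019136428833)
```

View pics/cropS.png

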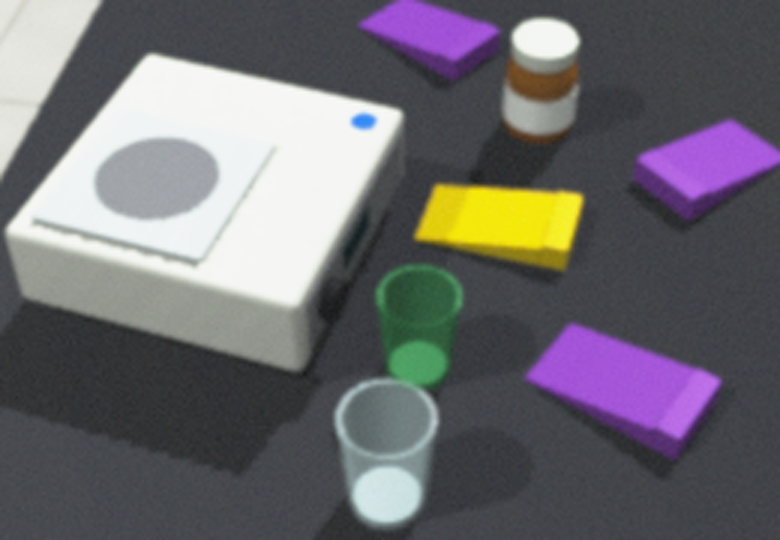

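View pics/cropT.png

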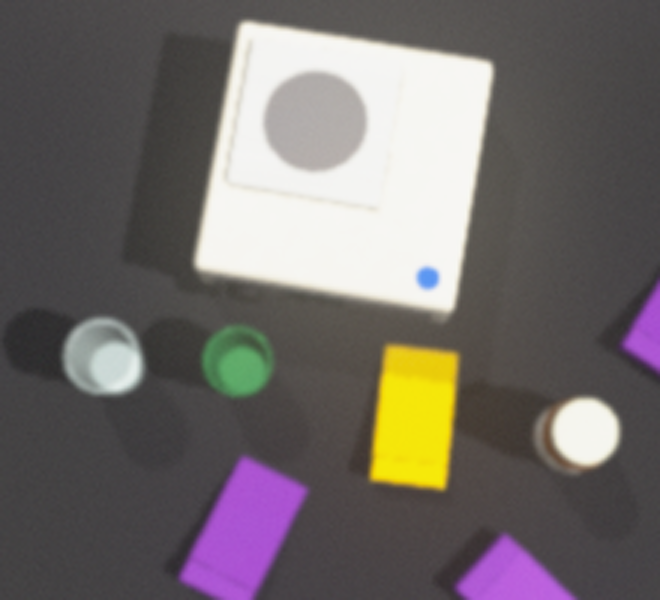

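Run:
```python
from h import *
S,T=[pickle.load(open(f"{n}0.pkl","rb")) for n in("side","top")]
def wc(c,x0,y0,x1,y1):
    im=c["frame"].astype(float)[y0:y1,x0:x1]; w=np.clip(im[...,0]-im[...,2]-25,0,None)
    yy,xx=np.mgrid[y0:y1,x0:x1]; return (xx*w).sum()/w.sum(),(yy*w).sum()/w.sum(),w.sum()
bs=wc(S,252,163,270,177);bt=wc(T,326,171,340,184);print(bs,bt)
X,e=tri(S,bs[:2],T,bt[:2]);print("dot tri",X,e, plane(S,[bs[:2]],90),plane(T,[bt[:2]],90))
fs=lambda p:(p[0]/3+140-.33,p[1]/3+130-.33); ft=lambda p:(p[0]/3+190-.33,p[1]/3+85-.33)
def pt(n,a,b):
    X,e=tri(S,fs(a),T,ft(b));print(n,X.round(1),np.round(e,1)); return X
c={}
for n,a,b in(("far+y",(10,230),(243,22)),("far-y",(150,55),(492,65)),("near-y",(402,112),(453,310)),("near+y",(300,302),(198,268))): c[n]=pt(n,a,b)[:2]
for p,q in(("near-y","far-y"),("near+y","far+y")): d=c[q]-c[p];print("x axis ang",np.arctan2(d[1],d[0]),np.hypot(*d))
for p,q in(("near-y","near+y"),("far-y","far+y")): d=c[q]-c[p];print("y axis ang",np.arctan2(-d[0],d[1]),np.hypot(*d))
# wedge heel top rear edge, bottom
w={}
for n,a,b in(("heeltop rear -y",(582,193),(445,489)),("heeltop rear +y",(570,250),(371,480)),("heelfront -y",(557,193),(448,465)),("heelfront+y",(545,247),(374,456)),("thin -y",(437,185),(459,351)),("thin +y",(416,240),(387,345))): w[n]=pt(n,a,b)
print(plane(T,[ft((387,345)),ft((459,351))],2),plane(T,[ft((371,480)),ft((445,489))],22))
for n,a,b in(("jar top",(545,38),(584,433)),("green rim",(420,290),(238,360)),("clear rim",(386,417),(104,357))): pt(n,a,b)
```

```text
(np.float64(260.82585751978894), np.float64(169.95580474934036), np.float64(4548.0)) (np.float64(332.17366368433125), np.float64(177.20991052993807), np.float64(4359.0))
dot tri [644.97942438 -95.74258712  91.66969423] [np.float64(0.11641542181497481), np.float64(0.11641542181465825)] [[645.49761869 -97.74505878  90.        ]] [[645.15772578 -95.8796783   90.        ]]
far+y [866.2  58.7  89.7] [1.4 1.4]
far-y [ 829.6 -153.1   87.8] [0.3 0.3]
near-y [ 618.7 -117.    86.8] [0.2 0.2]
near+y [652.7  94.7  91.8] [0.5 0.5]
x axis ang -0.16948137002788835 213.88599776132833
x axis ang -0.1670564406078673 216.46711997546495
y axis ang -0.15907728685040542 214.39156056826883
y axis ang -0.1711098955527505 214.90515921908528
heeltop rear -y [ 473.  -114.7   25.9] [1.2 1.2]
heeltop rear +y [479.3 -50.9  24.5] [0.3 0.3]
heelfront -y [ 493.3 -118.    20. ] [0.5 0.5]
heelfront+y [499.2 -53.6  22. ] [1.2 1.2]
thin -y [ 593.2 -130.1    3.2] [1.3 1.3]
thin +y [599.8 -66.4   0.7] [0.4 0.4]
[[ 600.00999431  -66.29155633    2.        ]
 [ 594.66783043 -130.26564866    2.        ]] [[ 479.6162426   -51.00002527   22.        ]
 [ 471.90994063 -115.03446581   22.        ]]
jar top [ 517.1 -222.8   93. ] [1. 1.]
green rim [577.4  61.4  81.3] [0. 0.]
clear rim [580.4 173.4  84.3] [0.9 0.9]
```

```bash
cat > m.py <<'E'
import numpy as np
from scipy.spatial.transform import Rotation as Ro
def Rq(q): return Ro.from_quat([q[1],q[2],q[3],q[0]])
def down(yaw): # tool x at world angle yaw, z down
    x=np.array([np.cos(yaw),np.sin(yaw),0]);z=np.array([0,0,-1.]);return Ro.from_matrix(np.c_[x,np.cross(z,x),z])
def rel(p0,R0,p1,R1):
    return (R0.inv().apply(np.array(p1,float)-p0)/10).round(3),(R0.inv()*R1).as_rotvec().round(4)
E
python3 - <<'E'
from m import *
from workcell import robot
f=[]
for i in range(3):
    s=robot.get_state(); print(s["contact_force"],s["ee_pos"])
R0=Rq(s["orientation"]); print(R0.as_matrix().round(4), np.arctan2(R0.as_matrix()[1,0],R0.as_matrix()[0,0]))
print(rel([254.694,570.726,256.31],R0,[645,-97,256.3],down(1.456)))
E
```

```text
[-0.60608854  0.05850319 -0.48711753] [254.35703383 570.21924047 255.42131387]
[-0.60608854  0.05850319 -0.48711753] [254.35703383 570.21924047 255.42131387]
[-0.60608854  0.05850319 -0.48711753] [254.35703383 570.21924047 255.42131387]
[[ 4.076e-01  9.132e-01 -1.100e-03]
 [ 9.132e-01 -4.076e-01 -1.700e-03]
 [-2.000e-03 -4.000e-04 -1.000e+00]] 1.1509892165588638
(array([-45.066,  62.857,   0.067]), array([-0.0007,  0.0019, -0.305 ]))
```

>>> send_rows --moves '[{"hand": 0, "travel": [-4.5, 6.3, 0], "rot": [0, 0, -0.03]}, {"hand": 0, "travel": [-8, 11.2, 0], "rot": [0, 0, -0.06]}, {"hand": 0, "travel": [-11.5, 16.1, 0], "rot": [0, 0, -0.1]}, {"hand": 0, "travel": [-15, 21, 0], "rot": [0, 0, -0.13]}, {"hand": 0, "travel": [-18.5, 25.9, 0], "rot": [0, 0, -0.16]}, {"hand": 0, "travel": [-22, 30.8, 0], "rot": [0, 0, -0.19]}, {"hand": 0, "travel": [-25.5, 35.7, 0], "rot": [0, 0, -0.22]}, {"hand": 0, "travel": [-29, 40.6, 0], "rot": [0, 0, -0.25]}, {"hand": 0, "travel": [-32.5, 45.5, 0], "rot": [0, 0, -0.28]}, {"hand": 0, "travel": [-36, 50.4, 0], "rot": [0, 0, -0.3]}]'

```text
time_s: 1.35
ee_pos: [568.8, 34.7, 256.0]
orientation: [-0.0, 0.748, 0.664, -0.0]
contact_force: [0.3, 0.5, -0.2]
finger_gap: 0.1
```

Run:
```python
from m import *
from workcell import robot
s=robot.get_state(); print(s["contact_force"],s["ee_pos"],s["q"].__class__)
R0=Rq(s["orientation"]); x=R0.as_matrix()[:,0];print(np.arctan2(x[1],x[0]))
print(rel([568.2,36.5,256.3],R0,[645,-97,130],down(1.456)))
```

```text
[ 0.2999963   0.46513508 -0.18765936] [568.75616101  34.71207787 256.00212289] <class 'numpy.ndarray'>
1.4513354710648583
(array([-12.343,   9.224,  12.621]), array([-0.0006, -0.0003, -0.0047]))
```

>>> send_rows --moves '[{"hand": 0, "travel": [-4, 3, 1], "rot": [0, 0, 0]}, {"hand": 0, "travel": [-8, 6, 4], "rot": [0, 0, 0]}, {"hand": 0, "travel": [-11.5, 8.6, 8], "rot": [0, 0, 0]}, {"hand": 0, "travel": [-12.3, 9.2, 11], "rot": [0, 0, 0]}, {"hand": 0, "travel": [-12.3, 9.2, 12], "rot": [0, 0, 0]}, {"hand": 0, "travel": [-12.3, 9.2, 12.6], "rot": [0, 0, 0]}, {"hand": 0, "travel": [-12.3, 9.2, 12.6], "rot": [0, 0, 0]}, {"hand": 0, "travel": [-12.3, 9.2, 12.6], "rot": [0, 0, 0]}, {"hand": 0, "travel": [-12.3, 9.2, 12.6], "rot": [0, 0, 0]}, {"hand": 0, "travel": [-12.3, 9.2, 12.6], "rot": [0, 0, 0]}]'

```text
time_s: 2.6
ee_pos: [645.1, -96.4, 131.0]
orientation: [0.0, 0.748, 0.664, 0.0]
contact_force: [0.1, -0.4, -0.2]
finger_gap: 0.1
```

Run:
```python
from m import *
from h import *
from workcell import robot
s=robot.get_state(); print(s["contact_force"],s["ee_pos"],s["time_s"])
for n in("side","top"):
    c=robot.capture(n);f=c["frame"]; x0,y0,w,h=((140,130,260,180) if n=="side" else (190,85,220,200))
    cv2.imwrite(f"pics/{n}1.png",cv2.resize(f[y0:y0+h,x0:x0+w],None,fx=3,fy=3))
```

```text
[ 0.1174531  -0.3831863  -0.18271638] [645.07905514 -96.41230915 130.97884982] 2.6
```

View pics/side1.png

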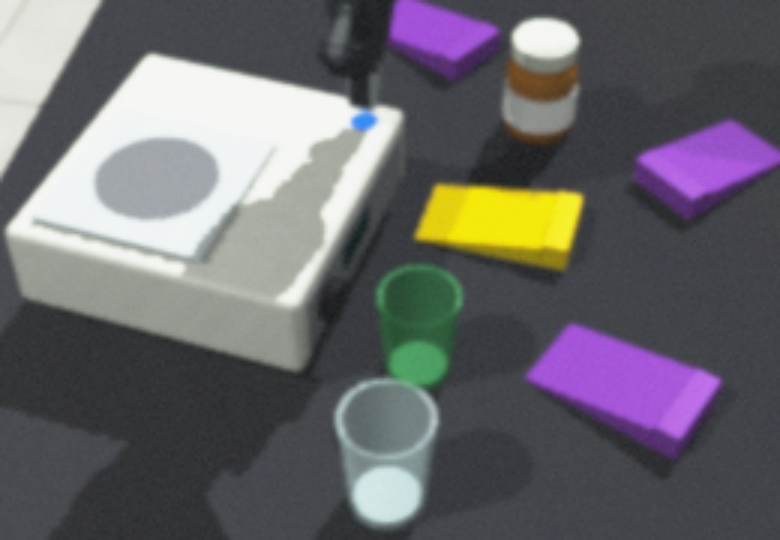

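The closed fingertips (crop 362,100) hang directly over the blue dot (363,121). Now I'll descend and feel for contact.

>>> send_rows --moves '[{"hand": 0, "travel": [0, 0, 0.4], "rot": [0, 0, 0]}, {"hand": 0, "travel": [0, 0, 0.8], "rot": [0, 0, 0]}, {"hand": 0, "travel": [0, 0, 1.1], "rot": [0, 0, 0]}, {"hand": 0, "travel": [0, 0, 1.2], "rot": [0, 0, 0]}, {"hand": 0, "travel": [0, 0, 1.25], "rot": [0, 0, 0]}, {"hand": 0, "travel": [0, 0, 1.3], "rot": [0, 0, 0]}, {"hand": 0, "travel": [0, 0, 1.3], "rot": [0, 0, 0]}, {"hand": 0, "travel": [0, 0, 1.3], "rot": [0, 0, 0]}, {"hand": 0, "travel": [0, 0, 1.3], "rot": [0, 0, 0]}, {"hand": 0, "travel": [0, 0, 1.3], "rot": [0, 0, 0]}]'

```text
time_s: 3.95
ee_pos: [644.9, -96.5, 117.4]
orientation: [0.0, 0.748, 0.664, 0.0]
contact_force: [-0.2, 0.7, -1.1]
finger_gap: 0.0
```

>>> send_rows --moves '[{"hand": 0, "travel": [0, 0, 0.05], "rot": [0, 0, 0]}, {"hand": 0, "travel": [0, 0, 0.1], "rot": [0, 0, 0]}, {"hand": 0, "travel": [0, 0, 0.15], "rot": [0, 0, 0]}, {"hand": 0, "travel": [0, 0, 0.2], "rot": [0, 0, 0]}, {"hand": 0, "travel": [0, 0, 0.25], "rot": [0, 0, 0]}, {"hand": 0, "travel": [0, 0, 0.3], "rot": [0, 0, 0]}, {"hand": 0, "travel": [0, 0, 0.3], "rot": [0, 0, 0]}, {"hand": 0, "travel": [0, 0, 0.3], "rot": [0, 0, 0]}, {"hand": 0, "travel": [0, 0, 0.3], "rot": [0, 0, 0]}, {"hand": 0, "travel": [0, 0, 0.3], "rot": [0, 0, 0]}]'

```text
time_s: 5.2
ee_pos: [644.8, -96.6, 114.4]
orientation: [-0.0, 0.748, 0.664, -0.0]
contact_force: [-1.1, 0.2, 0.7]
finger_gap: -0.2
```

```bash
cat > st.py <<'E'
from workcell import robot
s=robot.get_state(); print(s["contact_force"].round(2),s["ee_pos"].round(2),s["ft_torque"].round(3),s["time_s"])
E
python3 st.py
```

```text
[-1.14  0.19  0.72] [644.82 -96.55 114.35] [-0.012  0.054  0.002] 5.2
```

>>> send_rows --moves '[{"hand": 0, "travel": [0, 0, 0.05], "rot": [0, 0, 0]}, {"hand": 0, "travel": [0, 0, 0.1], "rot": [0, 0, 0]}, {"hand": 0, "travel": [0, 0, 0.15], "rot": [0, 0, 0]}, {"hand": 0, "travel": [0, 0, 0.2], "rot": [0, 0, 0]}, {"hand": 0, "travel": [0, 0, 0.2], "rot": [0, 0, 0]}, {"hand": 0, "travel": [0, 0, 0.2], "rot": [0, 0, 0]}, {"hand": 0, "travel": [0, 0, 0.2], "rot": [0, 0, 0]}, {"hand": 0, "travel": [0, 0, 0.2], "rot": [0, 0, 0]}, {"hand": 0, "travel": [0, 0, 0.2], "rot": [0, 0, 0]}, {"hand": 0, "travel": [0, 0, 0.2], "rot": [0, 0, 0]}]'

```text
time_s: 6.45
ee_pos: [644.1, -97.1, 112.8]
orientation: [-0.0, 0.748, 0.664, -0.001]
contact_force: [-2.5, -2.8, 6.2]
finger_gap: -0.3
```

```bash
python3 st.py
```

```text
[-2.49 -2.83  6.19] [644.09 -97.08 112.84] [-0.213  0.601  0.021] 6.45
```

>>> send_rows --moves '[{"hand": 0, "travel": [-0.05, -0.06, 0], "rot": [0, 0, 0]}, {"hand": 0, "travel": [-0.1, -0.11, 0.05], "rot": [0, 0, 0]}, {"hand": 0, "travel": [-0.15, -0.17, 0.1], "rot": [0, 0, 0]}, {"hand": 0, "travel": [-0.18, -0.2, 0.15], "rot": [0, 0, 0]}, {"hand": 0, "travel": [-0.2, -0.22, 0.2], "rot": [0, 0, 0]}, {"hand": 0, "travel": [-0.2, -0.22, 0.2], "rot": [0, 0, 0]}, {"hand": 0, "travel": [-0.2, -0.22, 0.2], "rot": [0, 0, 0]}, {"hand": 0, "travel": [-0.2, -0.22, 0.2], "rot": [0, 0, 0]}, {"hand": 0, "travel": [-0.2, -0.22, 0.2], "rot": [0, 0, 0]}, {"hand": 0, "travel": [-0.2, -0.22, 0.2], "rot": [0, 0, 0]}]'

```text
time_s: 7.7
ee_pos: [642.5, -98.3, 110.3]
orientation: [0.0, 0.748, 0.664, 0.0]
contact_force: [-1.7, -0.9, 4.4]
finger_gap: -0.0
```

```bash
python3 st.py
```

```text
[-1.73 -0.86  4.38] [642.46 -98.28 110.33] [0.033 0.223 0.024] 7.7
```

>>> send_rows --moves '[{"hand": 0, "travel": [-0.03, -0.03, 0.03], "rot": [0, 0, 0]}, {"hand": 0, "travel": [-0.05, -0.06, 0.07], "rot": [0, 0, 0]}, {"hand": 0, "travel": [-0.07, -0.08, 0.11], "rot": [0, 0, 0]}, {"hand": 0, "travel": [-0.08, -0.09, 0.15], "rot": [0, 0, 0]}, {"hand": 0, "travel": [-0.08, -0.09, 0.15], "rot": [0, 0, 0]}, {"hand": 0, "travel": [-0.08, -0.09, 0.15], "rot": [0, 0, 0]}, {"hand": 0, "travel": [-0.08, -0.09, 0.15], "rot": [0, 0, 0]}, {"hand": 0, "travel": [-0.08, -0.09, 0.15], "rot": [0, 0, 0]}, {"hand": 0, "travel": [-0.08, -0.09, 0.15], "rot": [0, 0, 0]}, {"hand": 0, "travel": [-0.08, -0.09, 0.15], "rot": [0, 0, 0]}]'

```text
time_s: 8.95
ee_pos: [642.3, -98.4, 110.0]
orientation: [0.001, 0.748, 0.663, 0.001]
contact_force: [-2.0, 1.2, 9.0]
finger_gap: 0.2
```

```bash
python3 st.py
```

```text
[-2.04  1.18  9.04] [642.25 -98.44 110.01] [ 0.323  0.242 -0.015] 8.95
```

>>> send_rows --moves '[{"hand": 0, "travel": [0.03, 0.03, -0.05], "rot": [0, 0, 0]}, {"hand": 0, "travel": [0.06, 0.07, -0.12], "rot": [0, 0, 0]}, {"hand": 0, "travel": [0.1, 0.11, -0.2], "rot": [0, 0, 0]}, {"hand": 0, "travel": [0.15, 0.17, -0.28], "rot": [0, 0, 0]}, {"hand": 0, "travel": [0.2, 0.22, -0.36], "rot": [0, 0, 0]}, {"hand": 0, "travel": [0.24, 0.27, -0.45], "rot": [0, 0, 0]}, {"hand": 0, "travel": [0.26, 0.29, -0.48], "rot": [0, 0, 0]}, {"hand": 0, "travel": [0.26, 0.29, -0.48], "rot": [0, 0, 0]}, {"hand": 0, "travel": [0.26, 0.29, -0.48], "rot": [0, 0, 0]}, {"hand": 0, "travel": [0.26, 0.29, -0.48], "rot": [0, 0, 0]}]'

```text
time_s: 10.2
ee_pos: [644.5, -96.8, 113.7]
orientation: [-0.0, 0.748, 0.664, -0.0]
contact_force: [-3.0, -0.8, 5.4]
finger_gap: -0.1
```

```bash
python3 st.py
```

```text
[-3.02 -0.85  5.36] [644.52 -96.8  113.71] [-0.107  0.395  0.047] 10.2
```

>>> send_rows --moves '[{"hand": 0, "travel": [0.02, 0.02, -0.02], "rot": [0, 0, 0]}, {"hand": 0, "travel": [0.02, 0.02, -0.05], "rot": [0, 0, 0]}, {"hand": 0, "travel": [0.02, 0.02, -0.05], "rot": [0, 0, 0]}, {"hand": 0, "travel": [0.02, 0.02, -0.05], "rot": [0, 0, 0]}, {"hand": 0, "travel": [0.02, 0.02, -0.05], "rot": [0, 0, 0]}, {"hand": 0, "travel": [0.02, 0.02, -0.05], "rot": [0, 0, 0]}, {"hand": 0, "travel": [0.02, 0.02, -0.05], "rot": [0, 0, 0]}, {"hand": 0, "travel": [0.02, 0.02, -0.05], "rot": [0, 0, 0]}, {"hand": 0, "travel": [0.02, 0.02, -0.05], "rot": [0, 0, 0]}, {"hand": 0, "travel": [0.02, 0.02, -0.05], "rot": [0, 0, 0]}]'

```text
time_s: 11.45
ee_pos: [644.8, -96.6, 114.1]
orientation: [-0.0, 0.748, 0.664, -0.0]
contact_force: [-2.4, -0.5, 4.9]
finger_gap: -0.1
```

```bash
python3 st.py
```

```text
[-2.44 -0.49  4.87] [644.78 -96.61 114.14] [-0.147  0.383  0.004] 11.45
```

>>> send_rows --moves '[{"hand": 0, "travel": [0, 0, -0.02], "rot": [0, 0, 0]}, {"hand": 0, "travel": [0, 0, -0.04], "rot": [0, 0, 0]}, {"hand": 0, "travel": [0, 0, -0.04], "rot": [0, 0, 0]}, {"hand": 0, "travel": [0, 0, -0.04], "rot": [0, 0, 0]}, {"hand": 0, "travel": [0, 0, -0.04], "rot": [0, 0, 0]}, {"hand": 0, "travel": [0, 0, -0.04], "rot": [0, 0, 0]}, {"hand": 0, "travel": [0, 0, -0.04], "rot": [0, 0, 0]}, {"hand": 0, "travel": [0, 0, -0.04], "rot": [0, 0, 0]}, {"hand": 0, "travel": [0, 0, -0.04], "rot": [0, 0, 0]}, {"hand": 0, "travel": [0, 0, -0.04], "rot": [0, 0, 0]}]'

```text
time_s: 12.7
ee_pos: [645.0, -96.4, 114.4]
orientation: [0.0, 0.748, 0.663, 0.0]
contact_force: [-0.2, -0.3, 1.0]
finger_gap: -0.0
```

```bash
python3 st.py
```

```text
[-0.24 -0.27  0.96] [644.98 -96.42 114.4 ] [-0.046 -0.022  0.003] 12.7
```

Level contact is at TCP z ≈ 114.35 and the foot bottoms at ≈ 110.1, so the gap is about 4.2 mm. Next I move behind the wedge.

>>> send_rows --moves '[{"hand": 0, "travel": [0, 0, -3], "rot": [0, 0, 0]}, {"hand": 0.25, "travel": [-0.2, -5, -3.5], "rot": [0, 0, 0]}, {"hand": 0.25, "travel": [-0.4, -10, -3.5], "rot": [0, 0, 0]}, {"hand": 0.25, "travel": [-0.6, -15, -3], "rot": [0, 0, 0]}, {"hand": 0.25, "travel": [-0.6, -19.4, -1], "rot": [0, 0, 0]}, {"hand": 0.25, "travel": [-0.6, -19.4, 3], "rot": [0, 0, 0]}, {"hand": 0.25, "travel": [-0.6, -19.4, 5.5], "rot": [0, 0, 0]}, {"hand": 0.25, "travel": [-0.6, -19.4, 7], "rot": [0, 0, 0]}, {"hand": 0.25, "travel": [-0.6, -19.4, 7.8], "rot": [0, 0, 0]}, {"hand": 0.25, "travel": [-0.6, -19.4, 8], "rot": [0, 0, 0]}]'

```text
time_s: 13.95
ee_pos: [451.8, -79.4, 34.4]
orientation: [0.0, 0.748, 0.664, 0.0]
contact_force: [0.5, 0.4, -1.0]
finger_gap: 21.1
```

Run:
```python
from h import *
from workcell import robot
s=robot.get_state(); print(s["contact_force"].round(2),s["ee_pos"].round(2),s["time_s"])
for n in("side","top"):
    c=robot.capture(n);f=c["frame"]; pickle.dump(c,open(f"{n}2.pkl","wb")); x0,y0,w,h=((200,130,200,150) if n=="side" else (260,150,180,130))
    cv2.imwrite(f"pics/{n}2.png",cv2.resize(f[y0:y0+h,x0:x0+w],None,fx=4,fy=4))
```

```text
[ 0.54  0.39 -1.02] [451.8  -79.35  34.4 ] 13.95
```

View pics/side2.png

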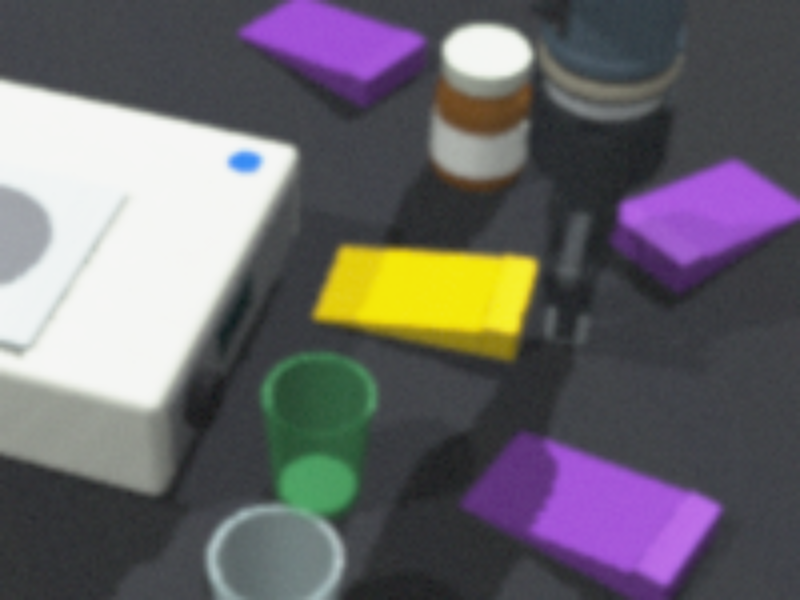

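View pics/top2.png

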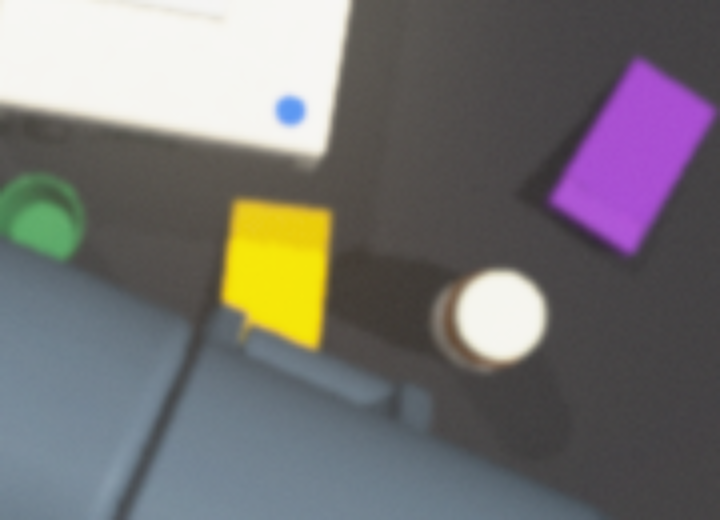

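>>> send_rows --moves '[{"hand": 0.25, "travel": [0, 0.6, 0], "rot": [0, 0, 0]}, {"hand": 0.25, "travel": [0, 1.0, 0], "rot": [0, 0, 0]}, {"hand": 0.25, "travel": [0, 1.4, 0], "rot": [0, 0, 0]}, {"hand": 0.25, "travel": [0.05, 1.9, 0], "rot": [0, 0, 0]}, {"hand": 0.25, "travel": [0.12, 2.5, 0], "rot": [0, 0, 0]}, {"hand": 0.25, "travel": [0.19, 3.1, 0], "rot": [0, 0, 0]}, {"hand": 0.25, "travel": [0.26, 3.7, 0], "rot": [0, 0, 0]}, {"hand": 0.25, "travel": [0.32, 4.2, 0], "rot": [0, 0, 0]}, {"hand": 0.25, "travel": [0.37, 4.6, 0], "rot": [0, 0, 0]}, {"hand": 0.25, "travel": [0.4, 4.8, 0], "rot": [0, 0, 0]}]'

```text
time_s: 15.3
ee_pos: [500.1, -81.2, 34.5]
orientation: [0.0, 0.748, 0.664, 0.0]
contact_force: [-1.1, -0.9, 1.2]
finger_gap: 21.4
```

```bash
cat > look.py <<'E'
import sys
from h import *
from workcell import robot
k=sys.argv[1]
s=robot.get_state(); print(s["contact_force"].round(2),s["ee_pos"].round(2),s["time_s"])
for n in("side","top"):
    c=robot.capture(n);f=c["frame"]; pickle.dump(c,open(f"{n}{k}.pkl","wb")); x0,y0,w,h=((200,130,200,150) if n=="side" else (260,150,180,130))
    cv2.imwrite(f"pics/{n}{k}.png",cv2.resize(f[y0:y0+h,x0:x0+w],None,fx=4,fy=4))
E
python3 look.py 3
```

```text
[-1.14 -0.88  1.19] [500.13 -81.18  34.47] 15.3
```

View pics/side3.png

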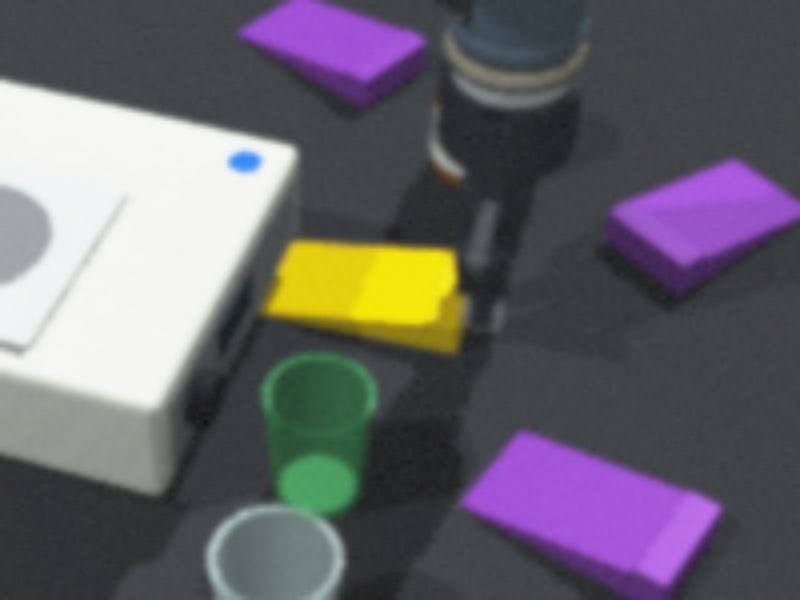

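View pics/top3.png

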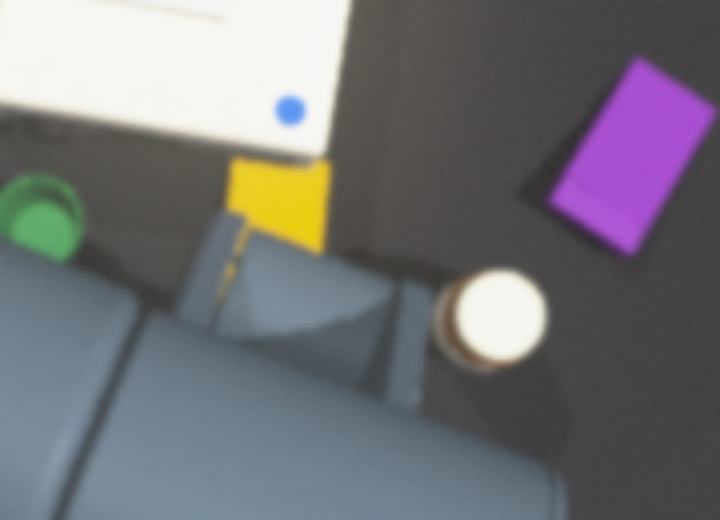

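Run:
```python
from h import *
for k in(0,2,3):
    S=pickle.load(open(f"side{k}.pkl","rb"));im=S["frame"]
    m=mask(im,(20,150,60),(35,255,255)); m[:150]=0
    ct=max(cv2.findContours(m,cv2.RETR_EXTERNAL,cv2.CHAIN_APPROX_NONE)[0],key=cv2.contourArea)
    p=ct.reshape(-1,2); 
    br=p[np.argmax(p@[1,1.5])]; lf=p[np.argmax(p@[-1,.45])]
    # bottom (+y) edge line between
    print(k,"rear+y bottom",br,plane(S,[br],0)[0].round(1),"thin+y",lf,plane(S,[lf],1)[0].round(1),"extreme left col",p[:,0].min())
f=lambda p:(p[0]/4+200-.375,p[1]/4+130-.375)
for k,a,b in((2,(515,357),(315,318)),(3,(460,351),(264,315))):
    A,B=plane(S,[f(a)],0)[0],plane(S,[f(b)],0)[0]; d=B-A; print(k,A.round(1),B.round(1),np.arctan2(d[1],d[0]),np.hypot(*d[:2]))
```

```text
0 rear+y bottom [327 219] [483.3 -55.   -0. ] thin+y [278 209] [600.4 -68.1   1. ] extreme left col 278
2 rear+y bottom [327 219] [483.3 -55.   -0. ] thin+y [278 209] [600.4 -68.1   1. ] extreme left col 278
3 rear+y bottom [314 217] [513.7 -56.6   0. ] thin+y [265 207] [631.9 -69.8   1. ] extreme left col 265
2 [480.2 -56.    0. ] [599.6 -68.9   0. ] -0.10769211089814835 120.18206247411048
3 [512.2 -55.6   0. ] [629.9 -66.4   0. ] -0.09180119939266604 118.1773813474943
```

>>> send_rows --moves '[{"hand": 0.25, "travel": [0.02, 0.3, 0], "rot": [0, 0, 0]}, {"hand": 0.25, "travel": [0.06, 0.6, 0], "rot": [0, 0, 0]}, {"hand": 0.25, "travel": [0.1, 0.9, 0], "rot": [0, 0, 0]}, {"hand": 0.25, "travel": [0.14, 1.2, 0], "rot": [0, 0, 0]}, {"hand": 0.25, "travel": [0.17, 1.5, 0], "rot": [0, 0, 0]}, {"hand": 0.25, "travel": [0.2, 1.7, 0], "rot": [0, 0, 0]}, {"hand": 0.25, "travel": [0.2, 1.85, 0], "rot": [0, 0, 0]}, {"hand": 0.25, "travel": [0.2, 1.95, 0], "rot": [0, 0, 0]}, {"hand": 0.25, "travel": [0.2, 2.05, 0], "rot": [0, 0, 0]}, {"hand": 0.25, "travel": [0.2, 2.1, 0], "rot": [0, 0, 0]}]'

```text
time_s: 16.65
ee_pos: [520.9, -81.7, 34.5]
orientation: [0.0, 0.748, 0.664, 0.0]
contact_force: [-0.1, 0.1, -0.7]
finger_gap: 21.1
```

```bash
python3 st.py
```

```text
[-0.05  0.12 -0.72] [520.93 -81.68  34.52] [0.03  0.098 0.019] 16.65
```

>>> send_rows --moves '[{"hand": 0.25, "travel": [0, 0.04, 0], "rot": [0, 0, 0]}, {"hand": 0.25, "travel": [0, 0.08, 0], "rot": [0, 0, 0]}, {"hand": 0.25, "travel": [0, 0.12, 0], "rot": [0, 0, 0]}, {"hand": 0.25, "travel": [0, 0.16, 0], "rot": [0, 0, 0]}, {"hand": 0.25, "travel": [0, 0.2, 0], "rot": [0, 0, 0]}, {"hand": 0.25, "travel": [0, 0.24, 0], "rot": [0, 0, 0]}, {"hand": 0.25, "travel": [0, 0.28, 0], "rot": [0, 0, 0]}, {"hand": 0.25, "travel": [0, 0.32, 0], "rot": [0, 0, 0]}, {"hand": 0.25, "travel": [0, 0.36, 0], "rot": [0, 0, 0]}, {"hand": 0.25, "travel": [0, 0.4, 0], "rot": [0, 0, 0]}]'

```text
time_s: 17.9
ee_pos: [524.7, -82.1, 34.5]
orientation: [-0.0, 0.748, 0.663, -0.0]
contact_force: [-0.7, 0.2, -0.5]
finger_gap: 21.6
```

```bash
python3 st.py
```

```text
[-0.75  0.22 -0.54] [524.72 -82.09  34.49] [ 0.016  0.151 -0.011] 17.9
```

>>> send_rows --moves '[{"hand": 0.25, "travel": [0, 0.02, 0], "rot": [0, 0, 0]}, {"hand": 0.25, "travel": [0, 0.04, 0], "rot": [0, 0, 0]}, {"hand": 0.25, "travel": [0, 0.06, 0], "rot": [0, 0, 0]}, {"hand": 0.25, "travel": [0, 0.08, 0], "rot": [0, 0, 0]}, {"hand": 0.25, "travel": [0, 0.1, 0], "rot": [0, 0, 0]}, {"hand": 0.25, "travel": [0, 0.12, 0], "rot": [0, 0, 0]}, {"hand": 0.25, "travel": [0, 0.14, 0], "rot": [0, 0, 0]}, {"hand": 0.25, "travel": [0, 0.16, 0], "rot": [0, 0, 0]}, {"hand": 0.25, "travel": [0, 0.18, 0], "rot": [0, 0, 0]}, {"hand": 0.25, "travel": [0, 0.2, 0], "rot": [0, 0, 0]}]'

```text
time_s: 19.15
ee_pos: [526.7, -82.3, 34.5]
orientation: [0.0, 0.748, 0.664, 0.0]
contact_force: [-0.6, 1.2, -0.3]
finger_gap: 21.5
```

```bash
python3 st.py
```

```text
[-0.57  1.16 -0.32] [526.72 -82.32  34.51] [0.023 0.129 0.034] 19.15
```

>>> send_rows --moves '[{"hand": 0.25, "travel": [0, 0.02, 0], "rot": [0, 0, 0]}, {"hand": 0.25, "travel": [0, 0.04, 0], "rot": [0, 0, 0]}, {"hand": 0.25, "travel": [0, 0.06, 0], "rot": [0, 0, 0]}, {"hand": 0.25, "travel": [0, 0.08, 0], "rot": [0, 0, 0]}, {"hand": 0.25, "travel": [0, 0.1, 0], "rot": [0, 0, 0]}, {"hand": 0.25, "travel": [0, 0.12, 0], "rot": [0, 0, 0]}, {"hand": 0.25, "travel": [0, 0.14, 0], "rot": [0, 0, 0]}, {"hand": 0.25, "travel": [0, 0.16, 0], "rot": [0, 0, 0]}, {"hand": 0.25, "travel": [0, 0.18, 0], "rot": [0, 0, 0]}, {"hand": 0.25, "travel": [0, 0.2, 0], "rot": [0, 0, 0]}]'

```text
time_s: 20.4
ee_pos: [528.1, -82.4, 34.5]
orientation: [-0.001, 0.748, 0.664, -0.0]
contact_force: [-3.9, 0.4, 2.2]
finger_gap: 21.4
```

```bash
python3 st.py
```

```text
[-3.85  0.37  2.2 ] [528.11 -82.39  34.5 ] [0.005 0.554 0.001] 20.4
```

Pushing force rose to 3.9 N at x = 528.1, matching the prediction from the felt gap (528.5), so the wedge has met the foot. Now I back off and test by pressing the dot.

>>> send_rows --moves '[{"hand": 0.25, "travel": [0, -0.7, 0], "rot": [0, 0, 0]}, {"hand": 0.25, "travel": [0, -2, 0], "rot": [0, 0, 0]}, {"hand": 0, "travel": [0, -2, -5], "rot": [0, 0, 0]}, {"hand": 0, "travel": [0, -2, -10.5], "rot": [0, 0, 0]}, {"hand": 0, "travel": [0, 3, -11], "rot": [0, 0, 0]}, {"hand": 0, "travel": [0, 8, -11], "rot": [0, 0, 0]}, {"hand": 0, "travel": [0, 11.7, -11], "rot": [0, 0, 0]}, {"hand": 0, "travel": [0, 11.7, -9.5], "rot": [0, 0, 0]}, {"hand": 0, "travel": [0, 11.7, -8.7], "rot": [0, 0, 0]}, {"hand": 0, "travel": [0, 11.7, -8.4], "rot": [0, 0, 0]}]'

```text
time_s: 21.65
ee_pos: [642.6, -96.0, 117.1]
orientation: [-0.002, 0.748, 0.663, -0.001]
contact_force: [0.2, -0.1, 0.5]
finger_gap: -0.2
```

```bash
python3 look.py 4
```

```text
[ 0.24 -0.05  0.51] [642.62 -96.01 117.05] 21.65
```

View pics/side4.png

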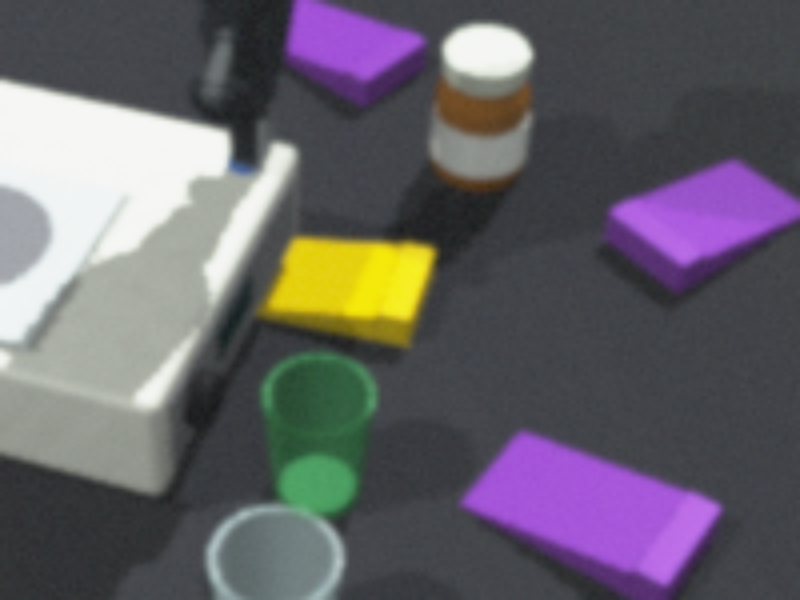

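View pics/top4.png

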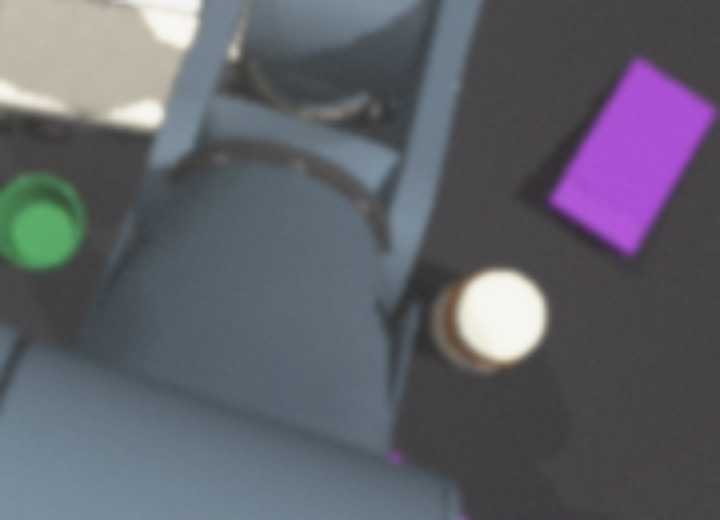

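The wedge now sits under the housing corner, with its heel at crop (410,290) in the side view. The fingertips are over the dot at (242,165). Jar and beakers haven't moved.

>>> send_rows --moves '[{"hand": 0, "travel": [0, 0, 0], "rot": [0, 0, 0]}, {"hand": 0, "travel": [0, 0, 0], "rot": [0, 0, 0]}, {"hand": 0, "travel": [0, 0, 0.1], "rot": [0, 0, 0]}, {"hand": 0, "travel": [0, 0, 0.15], "rot": [0, 0, 0]}, {"hand": 0, "travel": [0, 0, 0.2], "rot": [0, 0, 0]}, {"hand": 0, "travel": [0, 0, 0.25], "rot": [0, 0, 0]}, {"hand": 0, "travel": [0, 0, 0.25], "rot": [0, 0, 0]}, {"hand": 0, "travel": [0, 0, 0.25], "rot": [0, 0, 0]}, {"hand": 0, "travel": [0, 0, 0.25], "rot": [0, 0, 0]}, {"hand": 0, "travel": [0, 0, 0.25], "rot": [0, 0, 0]}]'

```text
time_s: 23.0
ee_pos: [644.9, -96.5, 116.0]
orientation: [0.0, 0.748, 0.664, 0.0]
contact_force: [-0.8, -0.8, -0.2]
finger_gap: 0.2
```

```bash
python3 st.py
```

```text
[-0.78 -0.77 -0.16] [644.85 -96.55 116.03] [-0.006  0.031  0.033] 23.0
```

>>> send_rows --moves '[{"hand": 0, "travel": [0, 0, 0.05], "rot": [0, 0, 0]}, {"hand": 0, "travel": [0, 0, 0.1], "rot": [0, 0, 0]}, {"hand": 0, "travel": [0, 0, 0.15], "rot": [0, 0, 0]}, {"hand": 0, "travel": [0, 0, 0.18], "rot": [0, 0, 0]}, {"hand": 0, "travel": [0, 0, 0.2], "rot": [0, 0, 0]}, {"hand": 0, "travel": [0, 0, 0.2], "rot": [0, 0, 0]}, {"hand": 0, "travel": [0, 0, 0.2], "rot": [0, 0, 0]}, {"hand": 0, "travel": [0, 0, 0.2], "rot": [0, 0, 0]}, {"hand": 0, "travel": [0, 0, 0.2], "rot": [0, 0, 0]}, {"hand": 0, "travel": [0, 0, 0.2], "rot": [0, 0, 0]}]'

```text
time_s: 24.25
ee_pos: [644.8, -96.6, 114.3]
orientation: [0.0, 0.748, 0.664, -0.0]
contact_force: [-2.1, 0.3, 5.3]
finger_gap: -0.0
```

```bash
python3 st.py
```

```text
[-2.11  0.32  5.29] [644.8  -96.59 114.32] [-0.004  0.327 -0.015] 24.25
```

>>> send_rows --moves '[{"hand": 0, "travel": [0, 0, 0.02], "rot": [0, 0, 0]}, {"hand": 0, "travel": [0, 0, 0.04], "rot": [0, 0, 0]}, {"hand": 0, "travel": [0, 0, 0.06], "rot": [0, 0, 0]}, {"hand": 0, "travel": [0, 0, 0.08], "rot": [0, 0, 0]}, {"hand": 0, "travel": [0, 0, 0.08], "rot": [0, 0, 0]}, {"hand": 0, "travel": [0, 0, 0.08], "rot": [0, 0, 0]}, {"hand": 0, "travel": [0, 0, 0.08], "rot": [0, 0, 0]}, {"hand": 0, "travel": [0, 0, 0.08], "rot": [0, 0, 0]}, {"hand": 0, "travel": [0, 0, 0.08], "rot": [0, 0, 0]}, {"hand": 0, "travel": [0, 0, 0.08], "rot": [0, 0, 0]}]'

```text
time_s: 25.5
ee_pos: [644.8, -96.6, 114.2]
orientation: [0.0, 0.748, 0.664, -0.0]
contact_force: [-2.6, 0.5, 9.5]
finger_gap: 0.5
```

```bash
python3 st.py
```

```text
[-2.57  0.52  9.51] [644.79 -96.63 114.24] [ 0.072  0.471 -0.048] 25.5
```

>>> send_rows --moves '[{"hand": 0, "travel": [0, 0, 0.02], "rot": [0, 0, 0]}, {"hand": 0, "travel": [0, -0.01, 0.03], "rot": [0, 0, 0]}, {"hand": 0, "travel": [0, -0.02, 0.05], "rot": [0, 0, 0]}, {"hand": 0, "travel": [0, -0.02, 0.05], "rot": [0, 0, 0]}, {"hand": 0, "travel": [0, -0.02, 0.05], "rot": [0, 0, 0]}, {"hand": 0, "travel": [0, -0.02, 0.05], "rot": [0, 0, 0]}, {"hand": 0, "travel": [0, -0.02, 0.05], "rot": [0, 0, 0]}, {"hand": 0, "travel": [0, -0.02, 0.05], "rot": [0, 0, 0]}, {"hand": 0, "travel": [0, -0.02, 0.05], "rot": [0, 0, 0]}, {"hand": 0, "travel": [0, -0.02, 0.05], "rot": [0, 0, 0]}]'

```text
time_s: 26.75
ee_pos: [644.8, -96.6, 114.2]
orientation: [0.0, 0.748, 0.664, 0.0]
contact_force: [-2.9, 0.3, 10.5]
finger_gap: 0.3
```

```bash
python3 look.py 5
```

```text
[-2.9   0.32 10.49] [644.77 -96.64 114.19] 26.75
```

View pics/side5.png

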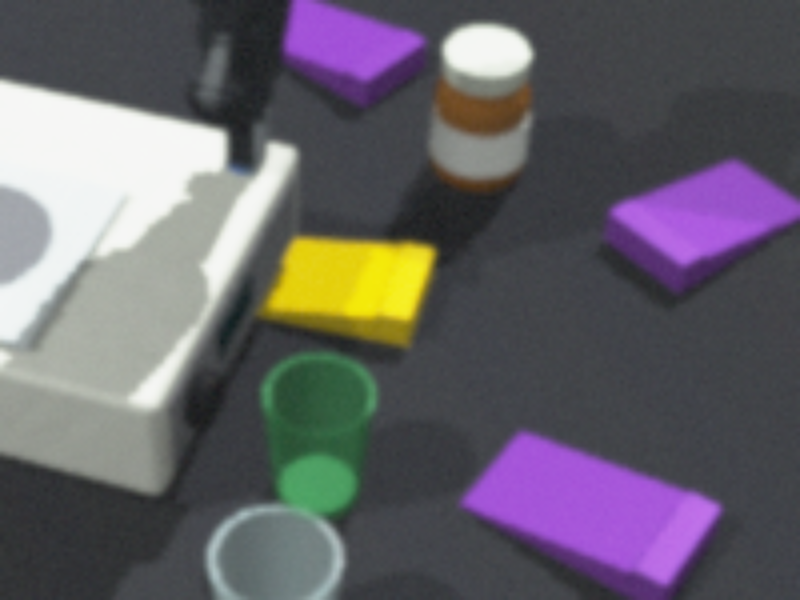

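>>> send_rows --moves '[{"hand": 0, "travel": [0, 0, 0.02], "rot": [0, 0, 0]}, {"hand": 0, "travel": [0, 0, 0.03], "rot": [0, 0, 0]}, {"hand": 0, "travel": [0, 0, 0.03], "rot": [0, 0, 0]}, {"hand": 0, "travel": [0, 0, 0.03], "rot": [0, 0, 0]}, {"hand": 0, "travel": [0, 0, 0.03], "rot": [0, 0, 0]}, {"hand": 0, "travel": [0, 0, 0.03], "rot": [0, 0, 0]}, {"hand": 0, "travel": [0, 0, 0.03], "rot": [0, 0, 0]}, {"hand": 0, "travel": [0, 0, 0.03], "rot": [0, 0, 0]}, {"hand": 0, "travel": [0, 0, 0.03], "rot": [0, 0, 0]}, {"hand": 0, "travel": [0, 0, 0.03], "rot": [0, 0, 0]}]'

```text
time_s: 28.1
ee_pos: [644.8, -96.6, 114.2]
orientation: [0.0, 0.748, 0.664, 0.0]
contact_force: [-4.1, 1.1, 12.0]
finger_gap: -0.1
```

```bash
python3 look.py 6; python3 st.py
python3 - <<'E'
from h import *
S0,S6=[pickle.load(open(f"side{k}.pkl","rb"))["frame"] for k in (0,6)]
g=lambda a:cv2.cvtColor(a,cv2.COLOR_BGR2GRAY)
# fixed-marker drift: stirrer far corner, jar, beakers by template matching (with subpixel phase correlation)
for n,(x0,y0,x1,y1) in dict(stirrer=(145,185,215,245),jar=(306,135,336,180),ba=(250,255,290,308),bb=(265,218,297,260)).items():
    print(n,cv2.phaseCorrelate(g(S0)[y0:y1,x0:x1].astype(np.float32),g(S6)[y0:y1,x0:x1].astype(np.float32)))
E
```

```text
[-4.11  1.13 12.  ] [644.76 -96.63 114.16] 28.1
[-4.49  0.62 11.22] [644.77 -96.64 114.15] [ 0.054  0.655 -0.019] 28.2
stirrer ((-0.44943090047065937, -0.10809637320491916), 0.9472868901711923)
jar ((-0.08452037731656858, 0.4226110870314237), 0.9700974775243688)
ba ((0.08802204912159084, 0.0094589668316587), 0.9700341101045962)
bb ((0.008614375471909241, 0.44076536466582183), 0.9948928243584103)
```

```bash
python3 -c "
from workcell import robot
print(robot.close_job())"; python3 st.py
```

```text
the job is handed in; nothing more can be done
None
the job is handed in; nothing more can be done
```

The yellow wedge is under the short foot, the stirrer no longer rocks, and I handed the job in at about 28 s with the fingertips still pressing the blue dot.

- **Feeling the gap:** Pressing the dot tipped the stirrer. The dot sank from TCP z ≈ 114.35 to ≈ 110.1 mm, a gap of about 4.2 mm, and tipped back level when I let go.
- **Pushing the wedge:** I pushed it thin end first until the push force rose from about 1 N to 3.9 N. That was at x = 528.1 mm, against 528.5 mm predicted from the felt gap. I stopped there and backed off.
- **Pressing again:** The dot held at 114.3 mm under 5 N and 114.15 mm under the final 11–12 N, about 0.2 mm below its free height. That looks like the foot's rubber giving rather than rocking, and nothing showed the corner jacked up.
- **Neighbours:** In the side picture the stirrer, jar and beakers matched the first picture to within about half a pixel (about 1 mm). The wedge stayed put under the press.

**Less certain:** Force readings scatter by about 0.7 N; the last two gave 12.0 and 11.2 N down. The final press also carries a sideways force of about 4 N on the stirrer, well under the 15 N at which it slides.

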